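# Pack the cobbler's tool tray in layers

### The arm

A 6-joint arm with a two-finger parallel gripper is mounted at the origin on the work surface. World frame = base frame: x ahead of the robot, y to its left, z up, the work surface at z = 0. Lengths are in m, angles in rad, forces in N, time in s.
With the tool pointing down it reaches from about 0.25 to 0.775 m from the base axis. Payload 8.9 kg.
Tool frame: the origin (TCP) lies at the very end of the fingers, on their centre line; the grasp point (between the pads) lies 19 mm behind it (grip_point_offset is the z of the grasp point in the tool frame, in m); z points along the fingers, y is the line along which they close (so a half turn about z gives the same grasp; the last joint's range is limited). The gripper opens to 85 mm and grips with 20 to 120 N. Pads are 22 mm wide; open, the fingers measure 114 mm over their backs; the gripper's body (76 mm by 85 mm) begins 54 mm behind the grasp point. The pads swing forward as they close: fully open they stand 13 mm farther back than shut.
Start: joints at [1.172, 0.291, -0.153, 1.127, 0, 1.431], TCP at [0.135, 0.507, 0.231] pointing down, gripper open.
Joint ranges: [-2.52, 2.52], [-0.91, 1.74], [-1.3, 1.37], [-1.96, 2.02], [-1.52, 1.47], [-3.14, 3.14]. Speed limits (rad/s): [2.22, 2.22, 2.79, 3.14, 3.14, 3.14].

### API

Orientations are given as a unit quaternion [x, y, z, w].
In Python, from cell import * gives the robot as it stands. The module is installed in compiled form; this text tells all that it offers.
- The arm moves only by the tool send_rows, never from a script. Its argument "increments" is a list of rows, each an object with "translation": the shift along the tool's x, y, z in m, a list of three; "spin": the turn about the tool's z in degrees; "jaw": the finger opening in m, from 0 to 0.0854. A call has 1 to 20 rows; each row is the pose to reach, as a shift and turn from the pose commanded when the call began, along the tool's axes at that moment; what a row does not reach only later rows make up. A row lasts 1/12 s, in which the tool goes at most 41.7 mm and 7.16 degrees, less where a joint would pass 70% of its speed; a pose out of reach is approached as far as the arm can. A call with a gripper value outside its range is refused whole. The fingers move at their own pace and stop on an object; the grip force is fixed at half the most. Time passes only in rows, so rows that repeat a pose let the fingers close. It gives the time, the measured TCP pose, the force, the opening and the grip force at its end, in the units of the state.
- read_state(): the state, without advancing time (a new reading comes with each control period).
- capture(name): name is "scene" or "top" or "wrist"; returns a dict with "pixels" (420x560x3 uint8, blue, green, red), "range_z" (420x560 float32, m along the optical axis (not along the pixel's ray), 0 where there is no reading), "intrinsics" (3x3 intrinsics, pixels), "world_to_cam" (4x4, takes a point from world to camera coordinates); the wrist camera has in their place "mount" (4x4, takes a point from camera to tool coordinates, whose origin is the TCP and whose axes are the flange's). Camera axes: x right, y up, looking along -z (the intrinsics and any distortion apply to the point x, -y, -z); pixel columns grow to the right and rows downward; lengths in m; the calibration is good to about 2 mm. A picture is of the moment at which its call begins: read the wrist's pose just before it.
- finish_job(): hands the job in; it is judged then, once.
The state is a dict: "t": time; "joint_positions": joint angles; "qd": joint speeds; "joint_torque": joint torques, N m; "tool_pos": TCP position; "eef_rot": TCP orientation; "wrist_force": force on the tool from outside, world axes, zero at the start; "torque": the same for the moment, N m; "grip_width": finger opening in m; "grasp_force": force on a finger pad.
Only numpy, scipy, OpenCV 4.12 (cv2) and the standard library are available. Lean on these libraries where they do the work, as an engineer would, in place of code of your own. Each camera call takes 0.05 s, during which the arm holds its last target. There are 200 camera calls.

### The job

Pack the three loose tools into the red fitted tray: the sharpening stone and the polish tin flat in their own pockets, and the hammer on top with its head down in the head cradle and its handle down in the saddle. The hammer's handle passes over the stone and the tin, so it must go in last. Let go of everything, and leave the glue jar, the thread spool and the green can where they stand.

Things in the scene. Friction and masses are not known exactly. Their poses are not given: they have to be found in the camera images.
- tray: Red-edged fitted tool tray fixed to the bench, 220 (x) x 280 (y) mm, turned slightly about the vertical. Origin: centre of its underside, z up. Base 8 mm thick, edge strip up to 14 mm. In it, in wood with grey linings: a long stone pocket, a round tin pocket and, raised above these, a head cradle near its -y end and a narrow handle saddle near its +y end. Highest point 43 mm.
- stone_pocket (a point): Centre of the stone pocket's floor, at tray (0, 58, 8) mm. The pocket is 167 mm along tray x and 47 mm along tray y inside, with walls 8 mm high and 6 mm thick, so the stone stands 12 mm proud of them.
- tin_pocket (a point): Centre of the round tin pocket's floor, at tray (50, -20, 8) mm. Inside diameter 68 mm, wall 8 mm high and 5 mm thick; the tin stands 12 mm proud of it.
- head_cradle (a point): Centre of the floor on which the hammer's head lies, at tray (30, -112, 27) mm. Inside 88 mm along tray x, 32 mm along tray y, walls 9 mm high and 5 mm thick, with a 26 mm gap in the wall on the tray's +y side for the handle.
- handle_saddle (a point): Centre of the saddle floor on which the handle's underside rests, at tray (30, 101, 31) mm. 26 mm wide between two cheeks (at its tray -x and +x sides, 12 mm high), 14 mm long along tray y, both ends open. The handle runs from cradle to saddle along tray y, 3 mm above the tops of the stone and the tin.
- stone: Rectangular sharpening stone, 160 (its x) x 40 (its y) x 20 (z) mm, grey upper half and brick-red lower half, about 0.28 kg, lying flat on the bench. Origin: centre of its underside. It may lie either way round in its pocket.
- tin: Round shoe-polish tin, diameter 60 mm, height 20 mm, blue with a steel lid rim and a yellow disc on top, about 0.09 kg, lying flat on the bench. Origin: centre of its underside, z up. Any yaw will do.
- hammer: Cobbler's hammer lying flat, 249 mm along its y, about 0.3 kg. Steel head (80 along x, 24 along y, 24 high) at its -y end, centre y = -112; pale handle along y, 18 wide (x), from 4 to 20 mm above the underside, with a dark butt 22 wide, 24 high in the last 11 mm. Origin: on the underside plane, on the handle's centre line, z up. Packed: axes parallel to the tray's, origin at tray (30, 0, 27) mm.
- hammer_head (a point): Underside of the hammer's head, its centre: hammer (0, -112, 0) mm.
- hammer_grip (a point): A good place to grip the handle, near the centre of mass, which lies towards the head: hammer (0, -76, 12) mm, on the handle's centre line, 18 mm wide across hammer x.
- hammer_handle (a point): Underside of the handle near its end: hammer (0, 101, 4) mm. It belongs on point handle_saddle.
- glue_jar: Bystander: amber glue jar with black cap, diameter 56 mm, height 75 mm. Origin: centre of its underside.
- spool: Bystander: orange thread spool standing upright, diameter 40 mm, height 50 mm. Origin: centre of its underside.
- spray_can: Bystander: green can, diameter 52 mm, height 85 mm. Origin: centre of its underside.
Things that resemble listed ones, but are neither listed nor needed, are in the scene too. What is meant by the stone is not brown, and is the smaller of those in its own colour.

How it is judged:
By the outcome, as a careful person would: the job done as asked, in the order asked, and still so for the second after the job is handed in, with the robot touching nothing.
It also fails if it takes over 69 s, if anything falls off the work surface, if the arm or the gripper's body presses on something with over 40 N, if the wrist force passes 120 N, or if a joint passes its speed limit or range.

## Working session

There is one attempt and no reset: what is moved stays moved. The work goes in short steps, Python scripts to look and compute and a tool call to move; the robot and the scene stay as the last step left them, time stands still between calls to the robot, and variables do not carry over. Pictures are saved under pics/ and viewed, at most 10 in all, crops included, and the job is handed in when it is done.

Besides the shell and the picture viewer there is one more tool, called by a JSON object that holds its "api" and its "payload". send_rows: Moves the arm, as the interface text tells. Its arguments: {"type":"object","properties":{"increments":{"type":"array","items":{"type":"object","properties":{"translation":{"type":"array","items":{"type":"number"}},"spin":{"type":"number"},"jaw":{"type":"number"}}}}},"required":["increments"]}

```bash
mkdir -p pics
python3 - <<'E'
from cell import *
import cv2,numpy as np
s=read_state();print({k:np.round(v,3) for k,v in s.items()})
for n in("scene","top"):
    c=capture(n);cv2.imwrite(f"pics/{n}0.png",c["pixels"]);np.savez(f"{n}0.npz",**c)
    print(n,c["intrinsics"],np.round(c["world_to_cam"],4),c.keys())
E
```

```text
{'t': np.float64(0.0), 'joint_positions': array([ 1.172,  0.291, -0.154,  1.127,  0.   ,  1.432]), 'qd': array([-0.001,  0.   , -0.   , -0.001, -0.002, -0.001]), 'joint_torque': array([ 1.0000e-03, -5.3714e+01,  3.3137e+01,  1.6000e-02, -0.0000e+00,
        0.0000e+00]), 'tool_pos': array([0.135, 0.507, 0.231]), 'eef_rot': array([ 0.13 ,  0.992, -0.001, -0.   ]), 'wrist_force': array([ 0.085, -0.562, -0.282]), 'torque': array([ 0.003,  0.03 , -0.036]), 'grasp_force': np.float64(0.0), 'grip_width': np.float64(0.085)}
scene [[449.85885771   0.         281.71222232]
 [  0.         449.85885771 211.48353888]
 [  0.           0.           1.        ]] [[-0.5843  0.8115 -0.0095  0.2848]
 [-0.6032 -0.4265  0.674   0.2714]
 [ 0.5429  0.3995  0.7387 -1.4607]
 [ 0.      0.      0.      1.    ]] dict_keys(['pixels', 'range_z', 'intrinsics', 'world_to_cam'])
top [[436.45060748   0.         276.29126465]
 [  0.         436.45060748 205.32249257]
 [  0.           0.           1.        ]] [[ 0.1156 -0.9933 -0.0058 -0.0219]
 [ 0.9721  0.1119  0.2063 -0.4788]
 [-0.2043 -0.0295  0.9785 -0.9725]
 [ 0.      0.      0.      1.    ]] dict_keys(['pixels', 'range_z', 'intrinsics', 'world_to_cam'])
```

View pics/top0.png

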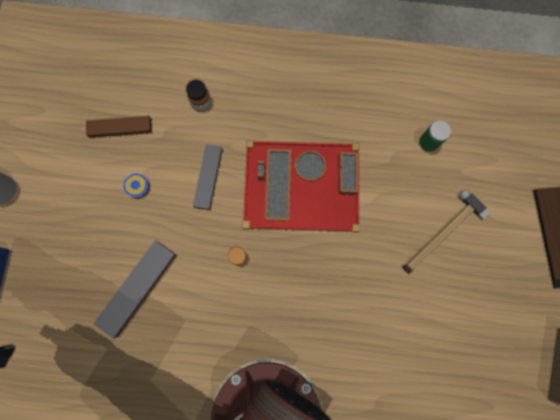

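View pics/scene0.png

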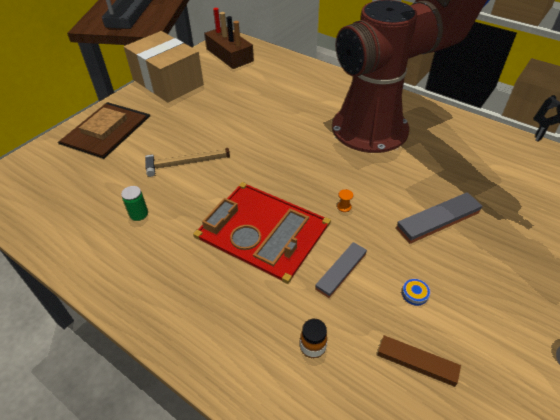

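The stone candidates in the top view are small grey (208,177), large grey (136,288) and brown (118,126). The small grey one fits, being not brown and the smaller of its colour. The tin is at (136,186), the hammer runs from (473,205) to (408,268), the tray is at (302,187), the jar at (199,95), the spool at (237,256) and the can at (435,136). I'll confirm this in an enlarged crop and measure.

```bash
cat > h.py <<'E'
import numpy as np,cv2
def ray(c,uv,W=None):
    uv=np.atleast_2d(np.asarray(uv,float));K=c["intrinsics"]
    d=np.c_[(uv[:,0]-K[0,2])/K[0,0],-(uv[:,1]-K[1,2])/K[1,1],-np.ones(len(uv))]
    C=np.linalg.inv(c["world_to_cam"]) if W is None else W
    return C[:3,3],d@C[:3,:3].T
def onplane(c,uv,z,W=None):
    o,d=ray(c,uv,W);return o+d*((z-o[2])/d[:,2])[:,None]
def cloud(c,W=None):
    h,w=c["range_z"].shape;v,u=np.mgrid[:h,:w]
    o,d=ray(c,np.c_[u.ravel(),v.ravel()],W)
    return (o+d*c["range_z"].reshape(-1,1)).reshape(h,w,3)
def tri(c1,p1,c2,p2,W1=None,W2=None):
    o1,d1=ray(c1,p1,W1);o2,d2=ray(c2,p2,W2);d1=d1[0];d2=d2[0]
    st=np.linalg.lstsq(np.c_[d1,-d2],o2-o1,rcond=None)[0]
    a=o1+st[0]*d1;b=o2+st[1]*d2;return (a+b)/2,np.linalg.norm(a-b)
def rect(xy):
    (x,y),(w,h),_=r=cv2.minAreaRect((xy*1000).astype(np.float32));b=cv2.boxPoints(r)
    e=max((b[1]-b[0],b[2]-b[1]),key=np.linalg.norm)
    return np.round([x,y],1),np.round(sorted([w,h]),1),round(np.degrees(np.arctan2(e[1],e[0]))%180,2)
E
python3 - <<'E'
from h import *
T=dict(np.load("top0.npz"));S=dict(np.load("scene0.npz"))
P=T["pixels"]
cv2.imwrite("pics/crop.png",cv2.resize(P[80:345,80:380],None,fx=2.2,fy=2.2,interpolation=cv2.INTER_CUBIC))
for nm,c in(("top",T),("scene",S)):
    X=cloud(c);hsv=cv2.cvtColor(c["pixels"],cv2.COLOR_BGR2HSV);H,s,v=cv2.split(hsv)
    z=X[...,2]
    print(nm,"bench z",np.median(z[(abs(X[...,0]-.45)<.3)&(abs(X[...,1])<.4)]))
    m=((z>.009)&(z<.12)&(X[...,0]>.2)&(X[...,0]<.85)&(abs(X[...,1])<.6)&(c["range_z"]>0)).astype(np.uint8)
    n,L,st,ce=cv2.connectedComponentsWithStats(m)
    for i in range(1,n):
        if st[i,4]<60: continue
        k=L==i;zz=np.percentile(z[k],90);kk=k&(z>zz-.005)
        print(np.round(ce[i]),st[i,4],"z90",round(zz*1000,1),rect(X[kk][:,:2]),np.median(hsv[k],0))
    r=((H<8)|(H>172))&(s>180)&(v>120)
    k=r&(X[...,0]>.2)
    k=(cv2.morphologyEx(k.astype(np.uint8),cv2.MORPH_OPEN,np.ones((3,3))))>0
    n,L,st,ce=cv2.connectedComponentsWithStats(k.astype(np.uint8));i=1+np.argmax(st[1:,4])
    print("red",ce[i],rect(X[L==i][:,:2]))
E
```

```text
top bench z 0.0006759464341117294
[198.  95.] 598 z90 76.7 (array([738.3, 260.7]), array([46.7, 48.6]), np.float32(9.39)) [17.5 28.5 53. ]
[118. 126.] 1079 z90 22.7 (array([643.4, 454.7]), array([ 42.3, 160.4]), np.float32(101.24)) [ 12. 136.  91.]
[435. 136.] 642 z90 86.1 (array([ 693.2, -328.2]), array([46.6, 46.8]), np.float32(39.17)) [ 28.5  32.  111. ]
[303. 180.] 4182 z90 29.4 (array([574.7, -31. ]), array([ 98. , 240.4]), np.float32(94.81)) [ 10. 138. 129.]
[207. 177.] 1097 z90 22.3 (array([538.5, 211.4]), array([ 41. , 160.6]), np.float32(177.15)) [135.   5. 104.]
[136. 185.] 503 z90 22.9 (array([495.6, 381.7]), array([58.8, 59.7]), np.float32(158.02)) [111. 105. 146.]
[538. 198.] 96 z90 18.1 (array([ 571.2, -597.5]), array([12.5, 59.8]), np.float32(9.49)) [ 11.  124.   57.5]
[450. 228.] 1158 z90 24.1 (array([ 453.5, -378.6]), array([ 76.8, 251.2]), np.float32(145.93)) [ 17.  98. 139.]
[142. 278.] 2033 z90 31.1 (array([271. , 326.7]), array([ 58.5, 186. ]), np.float32(152.35)) [135.   5. 104.]
[237. 256.] 237 z90 52.0 (array([351. , 109.6]), array([37.3, 37.4]), np.float32(16
[... 615 characters left out ...]
10.6]), array([38.4, 38.4]), np.float32(179.87)) [ 14. 255. 196.]
[431. 220.] 1463 z90 31.6 (array([272.9, 326.8]), array([ 60.4, 187.8]), np.float32(153.02)) [126.  10. 101.]
[340. 269.] 1060 z90 22.7 (array([538.8, 211.9]), array([ 41.5, 161.9]), np.float32(177.14)) [128.  10. 105.]
[416. 291.] 545 z90 22.9 (array([497.3, 383.5]), array([58.6, 60.5]), np.float32(25.65)) [109. 170. 183.]
[313. 338.] 872 z90 76.8 (array([739.8, 262. ]), array([47.5, 48.2]), np.float32(122.0)) [26. 30. 35.]
[420. 360.] 1714 z90 22.4 (array([644.1, 455.9]), array([ 43., 160.]), np.float32(101.13)) [ 13. 186. 106.]
red [265.03951207 229.52718112] (array([807.9, 122.7]), array([314.8, 880.9]), np.float32(27.96))
```

View pics/crop.png

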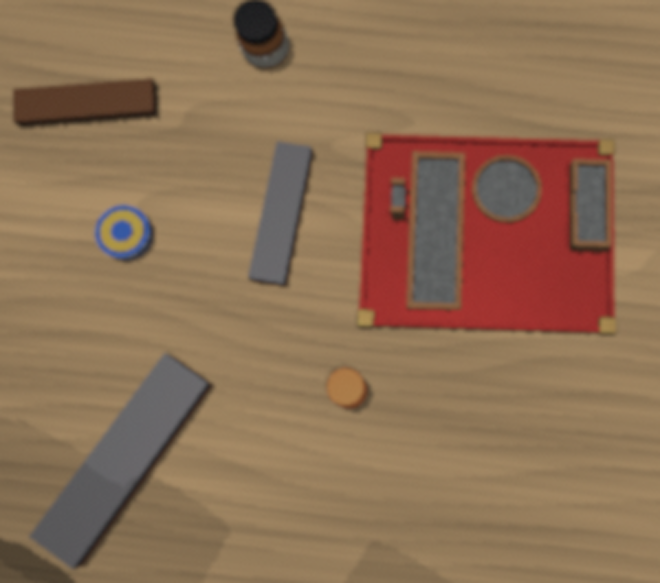

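The crop confirms it: the small grey block at crop (282,213) measures 160x41 mm, while the large grey one measures 187x60 mm. I'll measure the tray and hammer from both views next.

```bash
cat > m.py <<'E'
from h import *
def comps(m,amin):
    n,L,st,ce=cv2.connectedComponentsWithStats(m.astype(np.uint8));return [L==i for i in range(1,n) if st[i,4]>=amin]
def px(k): v,u=np.nonzero(k);return np.c_[u,v]
def tray(c,W=None):
    X=cloud(c,W);H,s,v=cv2.split(cv2.cvtColor(c["pixels"],cv2.COLOR_BGR2HSV))
    roi=(X[...,0]>.43)&(X[...,0]<.72)&(X[...,1]>-.2)&(X[...,1]<.13)
    red=((H<6)|(H>174))&(s>150)&roi
    k=max(comps(red,200),key=np.sum)
    print("tray red rect",rect(onplane(c,px(k),.012,W)[:,:2]), "z", np.median(X[k][:,2])*1000)
    hull=np.zeros(k.shape,np.uint8);ct=np.vstack(cv2.findContours(k.astype(np.uint8),0,2)[0]);cv2.fillConvexPoly(hull,cv2.convexHull(ct),1)
    g=(s<90)&(hull>0)&roi
    for q in comps(g,12):
        z=np.median(X[q][:,2]);print(" lining",px(q).mean(0).round(),len(px(q)),"z",round(z*1000,1),rect(onplane(c,px(q),z,W)[:,:2]), (onplane(c,px(q),z,W).mean(0)*1000).round(1))
def hammer(c,W=None):
    X=cloud(c,W);z=X[...,2]
    m=(z>.007)&(z<.05)&(X[...,0]>.3)&(X[...,0]<.65)&(X[...,1]<-.22)&(X[...,1]>-.55)
    k=max(comps(m,100),key=np.sum);H,s,v=cv2.split(cv2.cvtColor(c["pixels"],cv2.COLOR_BGR2HSV))
    P=X[k][:,:2]*1000;x0=P.mean(0);
    p=P
    # handle line: iterate fit, drop head
    for _ in range(5):
        vx,vy,a,b=cv2.fitLine(p.astype(np.float32),cv2.DIST_HUBER,0,.01,.01).ravel();d=np.array([vx,vy]);d*=-1 if d[0]>0 else 1   # toward butt (-x)
        t=(P-[a,b])@d;n=(P-[a,b])@[-d[1],d[0]]
        p=P[(t>t.min()+40)&(t<t.max()-14)&(abs(n)<12)]
    h=P[t<t.min()+22];print("hammer len",np.ptp(t),"yaw y-axis",np.degrees(np.arctan2(d[1],d[0])),"z handle",np.median(X[k][:,2][(t>t.min()+60)])*1000,"head rect",rect(h/1000),"head n mid",np.percentile(n[t<t.min()+22],[2,98]))
    e=np.array([a,b])+d*(t.min()+124.5);print(" origin",e," grip",e-76*d,"headc",e-112*d)
E
python3 - <<'E'
from m import *
for n in("top","scene"):
    c=dict(np.load(n+"0.npz"));print(n);tray(c);hammer(c)
E
```

```text
top
tray red rect (array([544.1, -20.7]), array([219.4, 277.4]), np.float32(94.93)) z 8.34998196466974
 lining [278. 184.] 1286 z 8.5 (array([540.6,  37. ]), array([ 48.4, 166.7]), np.float32(4.81)) [539.8  36.9   8.5]
 lining [310. 165.] 569 z 8.7 (array([597., -37.]), array([64.7, 64.9]), np.float32(6.08)) [597.1 -36.7   8.7]
 lining [348. 172.] 462 z 27.8 (array([ 585.3, -130. ]), array([34.2, 85.9]), np.float32(6.53)) [ 584.6 -130.3   27.8]
 lining [261. 169.] 56 z 32.0 (array([568.3,  82.5]), array([12.2, 22.8]), np.float32(7.0)) [567.9  82.2  32. ]
hammer len 250.6249127346369 yaw y-axis 138.87198 z handle 19.36319044993995 head rect (array([ 546.1, -442.2]), array([21.9, 79.2]), np.float32(48.78)) head n mid [-38.51928357  38.05290268]
 origin [ 460.8444294  -367.32055328]  grip [ 518.09081688 -417.30905959] headc [ 545.20752754 -440.98782775]
scene
tray red rect (array([545.2, -19.5]), array([225.8, 281.8]), np.float32(95.03)) z 8.95491387382269
 lining [220. 213.] 264 z 28.0 (array([ 580.5, -130.5]), array([33.1, 82.7]), np.float32(3.02)) [ 581.2 -132.1   28. ]
 lining [281. 237.] 861 z 9.0 (array([536.5,  34.6]), array([ 44.2, 163.4]), np.float32(4.87)) [539.7  35.2   9. ]
 lining [245. 237.] 397 z 8.8 (array([594.1, -38.4]), array([59.1, 66.3]), np.float32(125.3)) [593.6 -38.2   8.8]
 lining [291. 245.] 39 z 31.3 (array([561.8,  82.4]), array([15.3, 20.7]), np.float32(177.04)) [561.2  82.9  31.3]
hammer len 249.29693013616918 yaw y-axis 139.2203 z handle 18.76851014002934 head rect (array([ 546.4, -440.8]), array([21.9, 85.4]), np.float32(49.13)) head n mid [-34.64710676  41.92095914]
 origin [ 464.17853776 -362.36041641]  grip [ 521.72777787 -411.9999733 ] headc [ 548.98794022 -435.51344681]
```

The tray is at about (545, -20.5) mm with yaw 4.9°, and all four pocket centres agree with this within about 2 mm. Next I'll go above the stone and look with the wrist camera.

```bash
cat > go.py <<'E'
import sys,numpy as np
from scipy.spatial.transform import Rotation as Ro
def pose(s):
    W=np.eye(4);W[:3,:3]=Ro.from_quat(s["eef_rot"]).as_matrix();W[:3,3]=s["tool_pos"];return W
def delta(s,x,y,z,psi):
    "world mm and tool-y heading deg (mod 180) -> tool shift m, spin deg"
    W=pose(s);t=W[:3,:3].T@(np.array([x,y,z])/1000-W[:3,3])
    cur=np.degrees(np.arctan2(W[1,1],W[0,1]));d=(psi-cur+90)%180-90
    j=np.degrees(s["joint_positions"]);print("at",(W[:3,3]*1000).round(1),"heading",cur.round(2),"j6",j[5].round(0),"shift",t.round(4),"spin",-d.round(2),"t",round(s["t"],2),"F",np.round(s["wrist_force"],1),"w",round(s["grip_width"],4))
if __name__=="__main__":
    from cell import *
    delta(read_state(),*map(float,sys.argv[1:5]))
E
python3 go.py 508 213 200 87.15
```

```text
at [134.7 507.  230.8] heading 75.11 j6 82.0 shift [-0.4363 -0.1882  0.0309] spin -12.04 t 0.1 F [ 0.1  0.1 -0.6] w 0.0854
```

{"api": "send_rows", "payload": {"increments": [{"translation": [-0.436, -0.188, 0.031], "spin": -12.04, "jaw": 0.0854}, {"translation": [-0.436, -0.188, 0.031], "spin": -12.04, "jaw": 0.0854}, {"translation": [-0.436, -0.188, 0.031], "spin": -12.04, "jaw": 0.0854}, {"translation": [-0.436, -0.188, 0.031], "spin": -12.04, "jaw": 0.0854}, {"translation": [-0.436, -0.188, 0.031], "spin": -12.04, "jaw": 0.0854}, {"translation": [-0.436, -0.188, 0.031], "spin": -12.04, "jaw": 0.0854}, {"translation": [-0.436, -0.188, 0.031], "spin": -12.04, "jaw": 0.0854}, {"translation": [-0.436, -0.188, 0.031], "spin": -12.04, "jaw": 0.0854}, {"translation": [-0.436, -0.188, 0.031], "spin": -12.04, "jaw": 0.0854}, {"translation": [-0.436, -0.188, 0.031], "spin": -12.04, "jaw": 0.0854}, {"translation": [-0.436, -0.188, 0.031], "spin": -12.04, "jaw": 0.0854}, {"translation": [-0.436, -0.188, 0.031], "spin": -12.04, "jaw": 0.0854}, {"translation": [-0.436, -0.188, 0.031], "spin": -12.04, "jaw": 0.0854}, {"translation": [-0.436, -0.188, 0.031], "spin": -12.04, "jaw": 0.0854}, {"translation": [-0.436, -0.188, 0.031], "spin": -12.04, "jaw": 0.0854}]}}

```text
t: 1.35
tool_pos: [0.5072, 0.2139, 0.2]
eef_rot: [0.025, 1.0, -0.0, -0.001]
wrist_force: [-0.3, 0.5, -0.0]
grip_width: 0.0854
grasp_force: 0.0
```

```bash
cat > w.py <<'E'
from m import *;from go import *
from cell import *
def wrist(name):
    s=read_state();c=capture("wrist");W=pose(s)@c["mount"];cv2.imwrite(f"pics/{name}.png",c["pixels"]);np.savez(name,W=W,**c);return s,c,W
def grey(c,W,zlo=.012,zhi=.035,cx=None):
    X=cloud(c,W);z=X[...,2]
    for k in comps((z>zlo)&(z<zhi)&(c["range_z"]>0),300):
        zz=np.median(z[k]);kk=k&(abs(z-zz)<.006);print("blob",px(kk).mean(0).round(),kk.sum(),"z",(zz*1000).round(1),rect(X[kk][:,:2]),np.median(c["pixels"][kk],0))
E
python3 - <<'E'
from w import *
s,c,W=wrist("w1");print(np.round(c["mount"],3));delta(s,508.6,213.1,9,87.15);grey(c,W)
E
```

```text
[[-0.     0.964  0.267  0.068]
 [ 1.     0.001 -0.     0.   ]
 [-0.     0.267 -0.964 -0.144]
 [ 0.     0.     0.     1.   ]]
at [507.2 213.9 200. ] heading 87.15 j6 18.0 shift [-0.0017 -0.0007  0.191 ] spin -0.0 t 1.35 F [-0.3  0.5 -0. ] w 0.0854
blob [358.  17.] 2274 z 29.6 (array([335.2, 293.9]), array([41.2, 57.7]), np.float32(62.87)) [111. 106. 110.]
blob [149. 179.] 2515 z 15.2 (array([539.9,  19.5]), array([203.2, 222.3]), np.float32(4.83)) [ 20.  29. 184.]
blob [125. 208.] 2306 z 17.0 (array([537.8,  47.3]), array([ 80.7, 178.9]), np.float32(4.95)) [ 58. 111. 170.]
blob [433. 174.] 2474 z 21.5 (array([495.3, 383.1]), array([60.1, 60.6]), np.float32(55.67)) [132.5 131.  129. ]
blob [280. 214.] 4720 z 21.2 (array([537.8, 212.4]), array([ 40.2, 159.7]), np.float32(177.0)) [116. 111. 116.]
blob [ 10. 276.] 979 z 24.5 (array([ 583.3, -108.4]), array([28.4, 97.9]), np.float32(167.81)) [29. 45. 66.]
blob [ 79. 271.] 1015 z 16.5 (array([594.9, -35.4]), array([76.6, 77.1]), np.float32(130.51)) [ 52.  99. 153.]
blob [495. 287.] 3499 z 21.3 (array([641.6, 461.5]), array([ 42. , 149.9]), np.float32(101.52)) [ 32.  67. 115.]
blob [ 14. 320.] 325 z 15.9 (array([ 654.2, -128.6]), array([19.6, 47. ]), np.float32(93.65)) [ 39.  88. 188.]
```

View pics/w1.png

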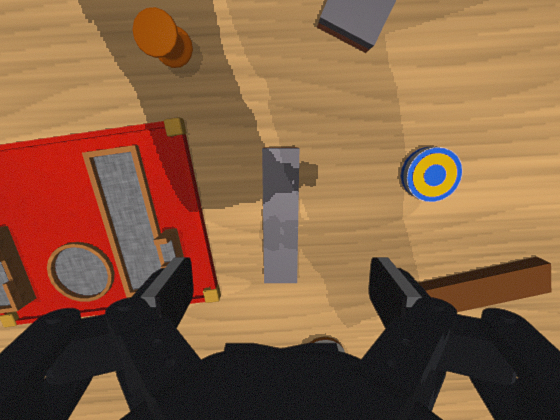

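The wrist view shows the stone at (280,214) between the fingers, with the tray on the left and the tin at (433,174). The wrist measurement agrees with the first one within 1 mm, so I'll descend and grip.

{"api": "send_rows", "payload": {"increments": [{"translation": [-0.0005, 0, 0.04], "spin": 0.15, "jaw": 0.075}, {"translation": [-0.0005, 0, 0.08], "spin": 0.15, "jaw": 0.07}, {"translation": [-0.0005, 0, 0.12], "spin": 0.15, "jaw": 0.06}, {"translation": [-0.0005, 0, 0.15], "spin": 0.15, "jaw": 0.06}, {"translation": [-0.0005, 0, 0.175], "spin": 0.15, "jaw": 0.06}, {"translation": [-0.0005, 0, 0.187], "spin": 0.15, "jaw": 0.06}, {"translation": [-0.0005, 0, 0.191], "spin": 0.15, "jaw": 0.06}, {"translation": [-0.0005, 0, 0.191], "spin": 0.15, "jaw": 0.06}, {"translation": [-0.0005, 0, 0.191], "spin": 0.15, "jaw": 0.035}, {"translation": [-0.0005, 0, 0.191], "spin": 0.15, "jaw": 0.035}, {"translation": [-0.0005, 0, 0.191], "spin": 0.15, "jaw": 0.035}, {"translation": [-0.0005, 0, 0.191], "spin": 0.15, "jaw": 0.035}, {"translation": [-0.0005, 0, 0.191], "spin": 0.15, "jaw": 0.035}, {"translation": [-0.0005, 0, 0.191], "spin": 0.15, "jaw": 0.035}]}}

```text
t: 2.57
tool_pos: [0.5092, 0.2143, 0.011]
eef_rot: [0.026, 1.0, 0.001, 0.001]
wrist_force: [-3.2, 1.2, 5.7]
grip_width: 0.038
grasp_force: 60.9
```

```bash
python3 go.py 511.7 34.8 90 94.9
```

```text
at [509.2 214.3  11. ] heading 87.03 j6 18.0 shift [-0.012  -0.1791 -0.0792] spin -7.87 t 2.57 F [-3.2  1.2  5.7] w 0.038
```

{"api": "send_rows", "payload": {"increments": [{"translation": [0, 0, -0.02], "spin": 0, "jaw": 0.035}, {"translation": [0, 0, -0.05], "spin": 0, "jaw": 0.035}, {"translation": [0, -0.02, -0.079], "spin": -2, "jaw": 0.035}, {"translation": [-0.005, -0.06, -0.079], "spin": -5, "jaw": 0.035}, {"translation": [-0.012, -0.1, -0.079], "spin": -7.9, "jaw": 0.035}, {"translation": [-0.012, -0.14, -0.079], "spin": -7.9, "jaw": 0.035}, {"translation": [-0.012, -0.165, -0.079], "spin": -7.9, "jaw": 0.035}, {"translation": [-0.012, -0.179, -0.079], "spin": -7.9, "jaw": 0.035}, {"translation": [-0.012, -0.179, -0.079], "spin": -7.9, "jaw": 0.035}, {"translation": [-0.012, -0.179, -0.079], "spin": -7.9, "jaw": 0.035}, {"translation": [-0.012, -0.179, -0.079], "spin": -7.9, "jaw": 0.035}]}}

```text
t: 3.48
tool_pos: [0.5113, 0.0349, 0.0888]
eef_rot: [-0.043, 0.999, 0.0, 0.0]
wrist_force: [-0.3, -0.4, -2.1]
grip_width: 0.0384
grasp_force: 61.2
```

Run:
```python
from w import *
s,c,W=wrist("w2");delta(s,511.7,34.8,20,94.9)
X=cloud(c,W);z=X[...,2]
for k in comps((z>.05)&(z<.11)&(c["range_z"]>.05)&(X[...,0]>.4),200):
    print(px(k).mean(0),k.sum(),np.median(z[k]),rect(X[k][:,:2]),np.median(c["pixels"][k],0))
tray(c,W)
t=capture("top");X=cloud(t);z=X[...,2]
g=cv2.cvtColor(t["pixels"],cv2.COLOR_BGR2HSV)
```

```text
at [511.3  34.9  88.8] heading 94.92 j6 -9.0 shift [-0.0003 -0.0001  0.0688] spin 0.02 t 3.48 F [-0.3 -0.4 -2.1] w 0.0384
[280.55304653 251.47492051] 15411 0.09903211061660383 (array([508.3,  35. ]), array([65.1, 96.6]), np.float32(4.69)) [102.  97. 101.]
tray red rect (array([516.4, -23.5]), array([165. , 283.5]), np.float32(94.91)) z 9.258198551783725
 lining [280. 155.] 1074 z 9.6 (array([462. ,  31.1]), array([11.7, 47.1]), np.float32(94.89)) [462.   31.    9.6]
 lining [266. 250.] 16883 z 99.4 (array([496.8,  10.9]), array([ 70.1, 135.3]), np.float32(98.95)) [501.2  27.1  99.4]
 lining [ 58. 257.] 287 z 28.5 (array([ 549.4, -126.3]), array([12.1, 24.6]), np.float32(40.41)) [ 549.9 -128.5   28.5]
```

View pics/w2.png

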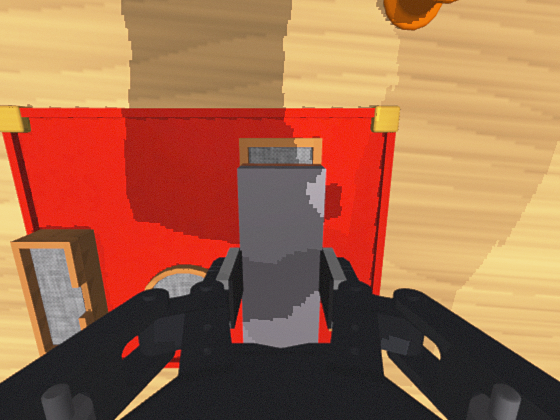

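The stone is held, its near end at pixels (238,168)-(326,166), and the pocket end shows behind it at (280,152). I'll check the stone's end edge against the pocket line.

Run:
```python
from w import *
c=dict(np.load("w2.npz"));W=c["W"];X=cloud(c,W);z=X[...,2]
k=(z>.08)&(z<.11)&(X[...,0]>.4)&(X[...,0]<.490);v,u=np.nonzero(k)
k&=(np.arange(420)[:,None]<235)
P=X[k][:,:2];print(np.median(z[k]),rect(P),P.min(0),P.max(0))
a=np.radians(4.9);d=np.array([np.cos(a),np.sin(a)]);n=np.array([-d[1],d[0]])
q=(P*1000-[540.2,37.2]);print("along min",np.percentile(q@d,.5),"across",np.percentile(q@n,[1,99]))
```

```text
0.09913533547757264 (array([475.7,  32.4]), array([31.3, 40.4]), np.float32(93.98)) [0.45876511 0.01129543] [0.48999962 0.05328599]
along min -80.19366701846377 across [-18.86055849  20.30794283]
```

{"api": "send_rows", "payload": {"increments": [{"translation": [0, 0.0005, 0.025], "spin": 0, "jaw": 0.035}, {"translation": [0, 0.0005, 0.045], "spin": 0, "jaw": 0.035}, {"translation": [0, 0.0005, 0.058], "spin": 0, "jaw": 0.035}, {"translation": [0, 0.0005, 0.064], "spin": 0, "jaw": 0.035}, {"translation": [0, 0.0005, 0.068], "spin": 0, "jaw": 0.035}, {"translation": [0, 0.0005, 0.069], "spin": 0, "jaw": 0.035}, {"translation": [0, 0.0005, 0.069], "spin": 0, "jaw": 0.035}, {"translation": [0, 0.0005, 0.069], "spin": 0, "jaw": 0.035}]}}

```text
t: 4.25
tool_pos: [0.5117, 0.0349, 0.02]
eef_rot: [-0.043, 0.999, -0.0, 0.001]
wrist_force: [-0.7, 0.6, -2.3]
grip_width: 0.0379
grasp_force: 61.2
```

{"api": "send_rows", "payload": {"increments": [{"translation": [0, 0, 0], "spin": 0, "jaw": 0.055}, {"translation": [0, 0, 0], "spin": 0, "jaw": 0.055}, {"translation": [0, 0, 0], "spin": 0, "jaw": 0.055}, {"translation": [0, 0, -0.005], "spin": 0, "jaw": 0.055}, {"translation": [0, 0, -0.03], "spin": 0, "jaw": 0.06}, {"translation": [0, 0, -0.07], "spin": 0, "jaw": 0.085}, {"translation": [0, 0, -0.11], "spin": 0, "jaw": 0.085}, {"translation": [0, 0, -0.14], "spin": 0, "jaw": 0.085}, {"translation": [0, 0, -0.16], "spin": 0, "jaw": 0.085}]}}

```text
t: 5.0
tool_pos: [0.5122, 0.0347, 0.1834]
eef_rot: [-0.043, 0.999, -0.0, 0.002]
wrist_force: [1.8, -0.0, -0.4]
grip_width: 0.0849
grasp_force: 0.0
```

Run:
```python
from w import *
s,c,W=wrist("w3");delta(s,495.5,382.5,120,40)
X=cloud(c,W);z=X[...,2]
a=np.radians(4.9);d=np.array([np.cos(a),np.sin(a)]);n=np.array([-d[1],d[0]])
q=X[...,:2]*1000-[545,-20.5];tx=q@d;ty=q@n
g=cv2.cvtColor(c["pixels"],cv2.COLOR_BGR2HSV)[...,1]<60
k=(abs(tx)<95)&(abs(ty-58)<35)&g&(z>.02)&(z<.04)&(np.arange(420)[:,None]<330)
print("stone z",np.percentile(z[k],[5,50,95])*1000,"tx",np.percentile(tx[k],[.5,99.5]),"ty",np.percentile(ty[k],[.5,99.5]))
# plane tilt
A=np.c_[tx[k],ty[k],np.ones(k.sum())];print("tilt",np.linalg.lstsq(A,z[k]*1000,rcond=None)[0])
```

```text
at [512.2  34.7 183.4] heading 94.9 j6 -9.0 shift [-0.0128  0.348   0.0632] spin 54.9 t 5.0 F [ 1.8 -0.  -0.4] w 0.0849
stone z [28.08183568 29.24404608 30.36581617] tx [-79.42107808  79.2961707 ] ty [38.33459673 77.91060549]
tilt [1.56707273e-03 8.29964457e-04 2.92007453e+01]
```

The stone is seated: its top measures 29.2 mm (about 28 after bias), it is flat and centred. Next is the tin.

{"api": "send_rows", "payload": {"increments": [{"translation": [-0.013, 0.348, 0.063], "spin": 54.9, "jaw": 0.085}, {"translation": [-0.013, 0.348, 0.063], "spin": 54.9, "jaw": 0.085}, {"translation": [-0.013, 0.348, 0.063], "spin": 54.9, "jaw": 0.085}, {"translation": [-0.013, 0.348, 0.063], "spin": 54.9, "jaw": 0.085}, {"translation": [-0.013, 0.348, 0.063], "spin": 54.9, "jaw": 0.085}, {"translation": [-0.013, 0.348, 0.063], "spin": 54.9, "jaw": 0.085}, {"translation": [-0.013, 0.348, 0.063], "spin": 54.9, "jaw": 0.085}, {"translation": [-0.013, 0.348, 0.063], "spin": 54.9, "jaw": 0.085}, {"translation": [-0.013, 0.348, 0.063], "spin": 54.9, "jaw": 0.085}, {"translation": [-0.013, 0.348, 0.063], "spin": 54.9, "jaw": 0.085}, {"translation": [-0.013, 0.348, 0.063], "spin": 54.9, "jaw": 0.085}, {"translation": [-0.013, 0.348, 0.063], "spin": 54.9, "jaw": 0.085}, {"translation": [-0.013, 0.348, 0.063], "spin": 54.9, "jaw": 0.085}]}}

```text
t: 6.13
tool_pos: [0.4944, 0.3814, 0.1166]
eef_rot: [0.423, 0.906, -0.0, 0.0]
wrist_force: [-0.1, -0.6, 0.1]
grip_width: 0.0851
grasp_force: 0.0
```

Run:
```python
from w import *
s,c,W=wrist("w4")
X=cloud(c,W);z=X[...,2]
k=max(comps((z>.014)&(z<.03)&(np.hypot(X[...,0]-.4955,X[...,1]-.3825)<.045),100),key=np.sum)
print("tin",px(k).mean(0),np.median(z[k])*1000,rect(X[k][:,:2]),cv2.minEnclosingCircle((X[k][:,:2]*1000).astype(np.float32)))
delta(s,495.5,382.5,6,40)
```

```text
tin [282.59106963 210.54238143] 21.41359459352543 (array([495. , 383.6]), array([60. , 60.3]), np.float32(121.78)) ((495.17669677734375, 383.4524841308594), 30.45793914794922)
at [494.4 381.4 116.6] heading 39.97 j6 81.0 shift [0.0002 0.0016 0.1106] spin -0.03 t 6.13 F [-0.1 -0.6  0.1] w 0.0851
```

{"api": "send_rows", "payload": {"increments": [{"translation": [0.001, 0.002, 0.035], "spin": 0, "jaw": 0.085}, {"translation": [0.001, 0.002, 0.07], "spin": 0, "jaw": 0.085}, {"translation": [0.001, 0.002, 0.095], "spin": 0, "jaw": 0.08}, {"translation": [0.001, 0.002, 0.107], "spin": 0, "jaw": 0.075}, {"translation": [0.001, 0.002, 0.111], "spin": 0, "jaw": 0.075}, {"translation": [0.001, 0.002, 0.111], "spin": 0, "jaw": 0.055}, {"translation": [0.001, 0.002, 0.111], "spin": 0, "jaw": 0.055}, {"translation": [0.001, 0.002, 0.111], "spin": 0, "jaw": 0.055}, {"translation": [0.001, 0.002, 0.111], "spin": 0, "jaw": 0.055}, {"translation": [0.001, 0.002, 0.111], "spin": 0, "jaw": 0.055}]}}

```text
t: 7.02
tool_pos: [0.4962, 0.3852, 0.0069]
eef_rot: [0.423, 0.906, 0.001, 0.001]
wrist_force: [0.4, -1.2, 6.7]
grip_width: 0.0574
grasp_force: 64.8
```

```bash
python3 go.py 596.3 -36.3 90 4.9
```

```text
at [496.2 385.2   6.9] heading 40.0 j6 81.0 shift [-0.3873 -0.1941 -0.0834] spin 35.1 t 7.02 F [ 0.4 -1.2  6.7] w 0.0574
```

{"api": "send_rows", "payload": {"increments": [{"translation": [0, 0, -0.03], "spin": 0, "jaw": 0.055}, {"translation": [0, 0, -0.07], "spin": 0, "jaw": 0.055}, {"translation": [-0.02, -0.01, -0.083], "spin": 0, "jaw": 0.055}, {"translation": [-0.055, -0.028, -0.083], "spin": 3, "jaw": 0.055}, {"translation": [-0.09, -0.045, -0.083], "spin": 9, "jaw": 0.055}, {"translation": [-0.126, -0.063, -0.083], "spin": 15, "jaw": 0.055}, {"translation": [-0.162, -0.081, -0.083], "spin": 21, "jaw": 0.055}, {"translation": [-0.198, -0.099, -0.083], "spin": 27, "jaw": 0.055}, {"translation": [-0.234, -0.117, -0.083], "spin": 31, "jaw": 0.055}, {"translation": [-0.27, -0.135, -0.083], "spin": 35.1, "jaw": 0.055}, {"translation": [-0.306, -0.153, -0.083], "spin": 35.1, "jaw": 0.055}, {"translation": [-0.34, -0.171, -0.083], "spin": 35.1, "jaw": 0.055}, {"translation": [-0.365, -0.183, -0.083], "spin": 35.1, "jaw": 0.055}, {"translation": [-0.381, -0.191, -0.083], "spin": 35.1, "jaw": 0.055}, {"translation": [-0.387, -0.194, -0.083], "spin": 35.1, "jaw": 0.055}, {"translation": [-0.387, -0.194, -0.083], "spin": 35.1, "jaw": 0.055}, {"translation": [-0.387, -0.194, -0.083], "spin": 35.1, "jaw": 0.055}]}}

```text
t: 8.43
tool_pos: [0.5951, -0.036, 0.0884]
eef_rot: [0.676, 0.737, 0.0, -0.0]
wrist_force: [-0.3, 0.9, -0.2]
grip_width: 0.0574
grasp_force: 64.8
```

Run:
```python
from w import *
s,c,W=wrist("w5")
X=cloud(c,W);z=X[...,2]
hs=cv2.cvtColor(c["pixels"],cv2.COLOR_BGR2HSV)
k=(z>.09)&(z<.125)&(c["range_z"]>.05)&(((hs[...,0]>100)&(hs[...,0]<130)&(hs[...,1]>120))|((hs[...,0]>18)&(hs[...,0]<32)&(hs[...,1]>150)))
k=cv2.morphologyEx(k.astype(np.uint8),cv2.MORPH_OPEN,np.ones((3,3)))>0
print(k.sum(),np.median(z[k])*1000,rect(X[k][:,:2]),px(k).min(0),px(k).max(0))
delta(s,596.3,-36.3,14,4.9)
tray(c,W)
```

```text
10021 102.8811149366339 (array([594.9, -36.3]), array([57.7, 59.7]), np.float32(94.73)) [221 217] [341 328]
at [595.1 -36.   88.4] heading 4.89 j6 75.0 shift [-0.0005  0.0012  0.0744] spin -0.01 t 8.43 F [-0.3  0.9 -0.2] w 0.0574
tray red rect (array([541.7,  -4.8]), array([222.7, 226.4]), np.float32(94.89)) z 9.137154540680287
 lining [247.  39.] 1144 z 32.5 (array([564.7,  82.6]), array([14. , 25.9]), np.float32(4.88)) [564.6  82.6  32.5]
 lining [207. 114.] 16975 z 29.0 (array([540.6,  36.7]), array([ 43., 160.]), np.float32(4.86)) [540.6  37.5  29. ]
 lining [257. 228.] 4491 z 86.2 (array([573.9, -23.2]), array([ 50.7, 110.2]), np.float32(18.68)) [580.3 -19.4  86.2]
 lining [118. 301.] 362 z 145.6 (array([538.5, -27.4]), array([ 4. , 15.3]), np.float32(12.3)) [539.9 -27.4 145.6]
```

View pics/w5.png

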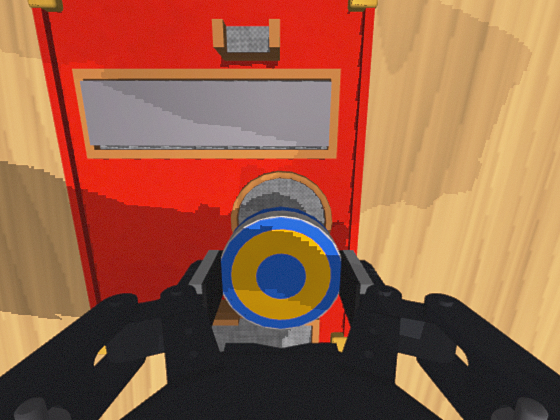

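The view shows the stone in its pocket at (207,114) and the tin at (281,275) above its pocket. The tin's offset is under 1 mm, so I'll lower it.

{"api": "send_rows", "payload": {"increments": [{"translation": [0, 0.0007, 0.03], "spin": 0, "jaw": 0.055}, {"translation": [0, 0.0007, 0.05], "spin": 0, "jaw": 0.055}, {"translation": [0, 0.0007, 0.062], "spin": 0, "jaw": 0.055}, {"translation": [0, 0.0007, 0.068], "spin": 0, "jaw": 0.055}, {"translation": [0, 0.0007, 0.072], "spin": 0, "jaw": 0.055}, {"translation": [0, 0.0007, 0.073], "spin": 0, "jaw": 0.055}, {"translation": [0, 0.0007, 0.073], "spin": 0, "jaw": 0.055}, {"translation": [0, 0.0007, 0.073], "spin": 0, "jaw": 0.055}, {"translation": [0, 0.0007, 0.073], "spin": 0, "jaw": 0.07}, {"translation": [0, 0.0007, 0.073], "spin": 0, "jaw": 0.07}, {"translation": [0, 0.0007, 0.073], "spin": 0, "jaw": 0.07}]}}

```text
t: 9.4
tool_pos: [0.5964, -0.0366, 0.0159]
eef_rot: [0.676, 0.737, 0.0, 0.0]
wrist_force: [0.2, -0.3, 0.1]
grip_width: 0.0699
grasp_force: 0.0
```

{"api": "send_rows", "payload": {"increments": [{"translation": [0, 0, -0.01], "spin": 0, "jaw": 0.075}, {"translation": [0, 0, -0.05], "spin": 0, "jaw": 0.085}, {"translation": [0, 0, -0.09], "spin": 0, "jaw": 0.085}, {"translation": [0, 0, -0.13], "spin": 0, "jaw": 0.085}, {"translation": [0, 0, -0.165], "spin": 0, "jaw": 0.085}, {"translation": [0, 0, -0.185], "spin": 0, "jaw": 0.085}, {"translation": [0, 0, -0.185], "spin": 0, "jaw": 0.085}]}}

```text
t: 9.98
tool_pos: [0.5986, -0.037, 0.2066]
eef_rot: [0.676, 0.737, 0.002, 0.004]
wrist_force: [0.8, -0.4, -0.2]
grip_width: 0.0852
grasp_force: 0.0
```

Run:
```python
from w import *
s,c,W=wrist("w6")
X=cloud(c,W);z=X[...,2]
a=np.radians(4.9);d=np.array([np.cos(a),np.sin(a)]);n=np.array([-d[1],d[0]])
q=X[...,:2]*1000-[545,-20.5];tx=q@d;ty=q@n
m=lambda z0,z1,cx,cy,r:(z>z0)&(z<z1)&(abs(tx-cx)<r)&(abs(ty-cy)<r)&(c["range_z"]>.05)
k=m(.02,.04,50,-20,36);print("tin z",np.percentile(z[k],[5,50,95])*1000,cv2.minEnclosingCircle(np.c_[tx[k],ty[k]].astype(np.float32)),"tilt",np.linalg.lstsq(np.c_[tx[k],ty[k],np.ones(k.sum())],z[k]*1000,rcond=None)[0])
tray(c,W)
delta(s,519,-414,200,49)
```

```text
tin z [27.98623022 29.36198129 30.6417866 ] ((49.87910461425781, -20.341520309448242), 30.386333465576172) tilt [ 5.60396468e-04 -7.33022322e-03  2.91259302e+01]
tray red rect (array([543.4, -20.7]), array([221.5, 281.6]), np.float32(94.87)) z 9.199687708886739
 lining [255.  72.] 424 z 32.5 (array([564.5,  82.6]), array([13.6, 25.9]), np.float32(4.96)) [564.8  82.7  32.5]
 lining [229. 118.] 6894 z 29.0 (array([540.7,  37.5]), array([ 43.6, 160.5]), np.float32(4.86)) [540.6  37.6  29. ]
 lining [274. 175.] 466 z 9.9 (array([596.1, -32.7]), array([59.7, 68.2]), np.float32(173.9)) [590.7 -20.2   9.9]
 lining [262. 214.] 15 z 27.9 (array([581.3, -62.4]), array([ 1.7, 17.4]), np.float32(151.87)) [581.5 -62.4  27.9]
 lining [260. 269.] 1655 z 28.5 (array([ 583.2, -129.3]), array([32.6, 88.5]), np.float32(4.57)) [ 583.2 -130.7   28.5]
 lining [178. 269.] 523 z 232.2 (array([550.6, -32.3]), array([11.5, 16. ]), np.float32(4.62)) [552.5 -31.8 232.2]
at [598.6 -37.  206.6] heading 4.9 j6 75.0 shift [-0.3688 -0.1116  0.0065] spin -44.1 t 9.98 F [ 0.8 -0.4 -0.2] w 0.0852
```

The tin is seated flat and centred. From the wrist, the cradle is at (583.2,-129.3) and the saddle at (564.5,82.6), giving a heading of 95.0°. Next I'll go above the hammer.

{"api": "send_rows", "payload": {"increments": [{"translation": [-0.369, -0.112, 0.006], "spin": -44.1, "jaw": 0.085}, {"translation": [-0.369, -0.112, 0.006], "spin": -44.1, "jaw": 0.085}, {"translation": [-0.369, -0.112, 0.006], "spin": -44.1, "jaw": 0.085}, {"translation": [-0.369, -0.112, 0.006], "spin": -44.1, "jaw": 0.085}, {"translation": [-0.369, -0.112, 0.006], "spin": -44.1, "jaw": 0.085}, {"translation": [-0.369, -0.112, 0.006], "spin": -44.1, "jaw": 0.085}, {"translation": [-0.369, -0.112, 0.006], "spin": -44.1, "jaw": 0.085}, {"translation": [-0.369, -0.112, 0.006], "spin": -44.1, "jaw": 0.085}, {"translation": [-0.369, -0.112, 0.006], "spin": -44.1, "jaw": 0.085}, {"translation": [-0.369, -0.112, 0.006], "spin": -44.1, "jaw": 0.085}, {"translation": [-0.369, -0.112, 0.006], "spin": -44.1, "jaw": 0.085}, {"translation": [-0.369, -0.112, 0.006], "spin": -44.1, "jaw": 0.085}, {"translation": [-0.369, -0.112, 0.006], "spin": -44.1, "jaw": 0.085}]}}

```text
t: 11.12
tool_pos: [0.5156, -0.4127, 0.1935]
eef_rot: [0.35, 0.937, 0.001, -0.001]
wrist_force: [-0.2, -0.3, -0.2]
grip_width: 0.0852
grasp_force: 0.0
```

Run:
```python
from w import *
s,c,W=wrist("w7")
hammer(c,W)
delta(s,519,-414,3,49)
```

```text
hammer len 239.20321050694488 yaw y-axis 138.85117 z handle 20.889300499726648 head rect (array([ 544. , -440.7]), array([22. , 79.9]), np.float32(48.89)) head n mid [-38.0292048   37.84576078]
 origin [ 458.51513559 -365.99241438]  grip [ 515.74336511 -416.00171462] headc [ 542.85146982 -439.69032851]
at [ 515.6 -412.7  193.5] heading 49.0 j6 -4.0 shift [-0.0038  0.0011  0.1905] spin -0.0 t 11.12 F [-0.2 -0.3 -0.2] w 0.0852
```

View pics/w7.png

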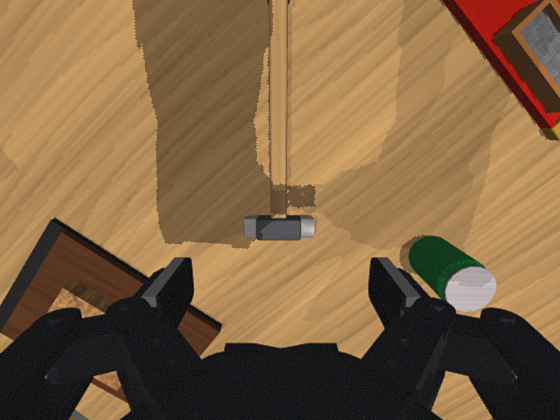

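The hammer lies along image columns about 279, with its head at (279,228), the can at (455,270) and nothing near the grip. The wrist measurement gives the head centre at (543.5,-440.3) and heading 138.85°.

{"api": "send_rows", "payload": {"increments": [{"translation": [-0.003, -0.0024, 0.035], "spin": 0.15, "jaw": 0.07}, {"translation": [-0.003, -0.0024, 0.075], "spin": 0.15, "jaw": 0.06}, {"translation": [-0.003, -0.0024, 0.115], "spin": 0.15, "jaw": 0.05}, {"translation": [-0.003, -0.0024, 0.15], "spin": 0.15, "jaw": 0.045}, {"translation": [-0.003, -0.0024, 0.174], "spin": 0.15, "jaw": 0.045}, {"translation": [-0.003, -0.0024, 0.185], "spin": 0.15, "jaw": 0.045}, {"translation": [-0.003, -0.0024, 0.189], "spin": 0.15, "jaw": 0.045}, {"translation": [-0.003, -0.0024, 0.189], "spin": 0.15, "jaw": 0.045}, {"translation": [-0.003, -0.0024, 0.189], "spin": 0.15, "jaw": 0.01}, {"translation": [-0.003, -0.0024, 0.189], "spin": 0.15, "jaw": 0.01}, {"translation": [-0.003, -0.0024, 0.189], "spin": 0.15, "jaw": 0.01}, {"translation": [-0.003, -0.0024, 0.189], "spin": 0.15, "jaw": 0.01}, {"translation": [-0.003, -0.0024, 0.189], "spin": 0.15, "jaw": 0.01}, {"translation": [-0.003, -0.0024, 0.189], "spin": 0.15, "jaw": 0.01}]}}

```text
t: 12.33
tool_pos: [0.5179, -0.4183, 0.0076]
eef_rot: [0.351, 0.936, -0.0, 0.002]
wrist_force: [1.0, 1.6, 6.6]
grip_width: 0.0163
grasp_force: 59.7
```

```bash
python3 go.py 516.3 -416.5 104 48.85
```

```text
at [ 517.9 -418.3    7.6] heading 48.86 j6 -4.0 shift [ 0.0021  0.0003 -0.0964] spin 0.01 t 12.33 F [1.  1.6 6.6] w 0.0163
```

{"api": "send_rows", "payload": {"increments": [{"translation": [0, 0, -0.02], "spin": 0, "jaw": 0.01}, {"translation": [0, 0, -0.055], "spin": 0, "jaw": 0.01}, {"translation": [0, 0, -0.09], "spin": 0, "jaw": 0.01}, {"translation": [0, 0, -0.11], "spin": 0, "jaw": 0.01}, {"translation": [0, 0, -0.11], "spin": 0, "jaw": 0.01}]}}

```text
t: 12.75
tool_pos: [0.5191, -0.4199, 0.1217]
eef_rot: [0.351, 0.936, -0.002, 0.004]
wrist_force: [1.5, -0.5, -3.1]
grip_width: 0.0163
grasp_force: 59.2
```

```bash
python3 go.py 580.1 -96.1 118 5.0
```

```text
at [ 519.1 -419.9  121.7] heading 48.85 j6 -4.0 shift [0.1671 0.284  0.0019] spin 43.85 t 12.75 F [ 1.5 -0.5 -3.1] w 0.0163
```

{"api": "send_rows", "payload": {"increments": [{"translation": [0.01, 0.017, 0.002], "spin": 2.5, "jaw": 0.01}, {"translation": [0.024, 0.041, 0.002], "spin": 6.5, "jaw": 0.01}, {"translation": [0.04, 0.068, 0.002], "spin": 10.5, "jaw": 0.01}, {"translation": [0.056, 0.095, 0.002], "spin": 15, "jaw": 0.01}, {"translation": [0.072, 0.122, 0.002], "spin": 19, "jaw": 0.01}, {"translation": [0.088, 0.15, 0.002], "spin": 23, "jaw": 0.01}, {"translation": [0.104, 0.177, 0.002], "spin": 27.5, "jaw": 0.01}, {"translation": [0.12, 0.204, 0.002], "spin": 32, "jaw": 0.01}, {"translation": [0.136, 0.231, 0.002], "spin": 36, "jaw": 0.01}, {"translation": [0.15, 0.255, 0.002], "spin": 40, "jaw": 0.01}, {"translation": [0.161, 0.274, 0.002], "spin": 42.5, "jaw": 0.01}, {"translation": [0.167, 0.284, 0.002], "spin": 43.85, "jaw": 0.01}, {"translation": [0.167, 0.284, 0.002], "spin": 43.85, "jaw": 0.01}, {"translation": [0.167, 0.284, 0.002], "spin": 43.85, "jaw": 0.01}, {"translation": [0.167, 0.284, 0.002], "spin": 43.85, "jaw": 0.01}]}}

```text
t: 14.0
tool_pos: [0.5774, -0.0942, 0.113]
eef_rot: [0.675, 0.737, -0.0, -0.0]
wrist_force: [-0.3, -0.8, -3.4]
grip_width: 0.0161
grasp_force: 59.2
```

```bash
cat > hh.py <<'E'
from w import *
def held(c,W,lo,hi):
    X=cloud(c,W)*1000
    a=np.radians(5.0);d=np.array([np.cos(a),np.sin(a)]);n=np.array([-d[1],d[0]])
    q=X[...,:2]-[543.4,-20.6];tx=q@d;ty=q@n;z=X[...,2]
    b=(z>lo)&(z<hi)&(c["range_z"]>.05)&(abs(tx-30)<60)
    k=b&(ty>-50)&(ty<150)&(abs(tx-30)<22);
    f=np.polyfit(ty[k],tx[k],1);fz=np.polyfit(ty[k],z[k],1)
    print("handle ty range",np.percentile(ty[k],[.3,99.7]),"tx at -76,101",np.polyval(f,[-76,101]),"top z at -76,101",np.polyval(fz,[-76,101]))
    h=b&(ty<-92)&(ty>-150)
    if h.sum()>20: print("head",h.sum(),"ty",np.percentile(ty[h],[1,99]),"tx",np.percentile(tx[h],[1,99]),"z",np.percentile(z[h],[10,50,90]))
E
python3 - <<'E'
from hh import *
s,c,W=wrist("w8");delta(s,580.1,-96.1,35,5);held(c,W,85,170)
for n in("top","scene"):
    c=capture(n);cv2.imwrite(f"pics/{n}8.png",c["pixels"]);held(c,None,85,165)
E
```

```text
at [577.4 -94.2 113. ] heading 5.03 j6 69.0 shift [-0.0021  0.0025  0.078 ] spin 0.03 t 14.0 F [-0.3 -0.8 -3.4] w 0.0161
handle ty range [-49.6000295   39.30842513] tx at -76,101 [27.11471559 27.10235317] top z at -76,101 [126.22441041 126.48424614]
head 1829 ty [-113.9692805   -92.18727922] tx [14.8340361  39.43220481] z [125.79930636 130.01216535 130.93929536]
handle ty range [104.36467688 124.61805874] tx at -76,101 [47.96018643 27.43049054] top z at -76,101 [ 93.23448176 123.57868239]
handle ty range [-49.19377196 125.88880448] tx at -76,101 [32.02008797 31.7764596 ] top z at -76,101 [123.22902411 123.42718012]
head 155 ty [-121.82366745  -98.74674698] tx [34.7316328  69.92878322] z [111.80032959 124.47611069 130.33224871]
```

View pics/w8.png

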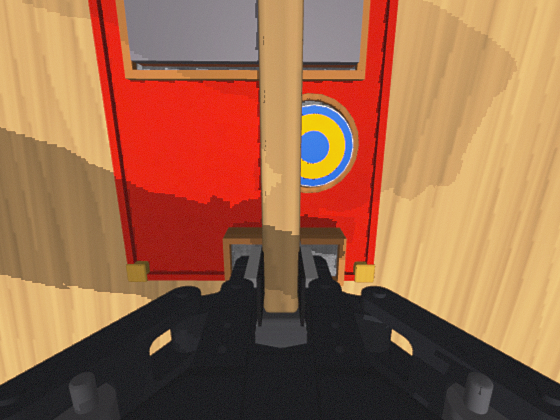

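The hammer is held level and parallel, with its handle on image column 281. The steel head starts at row ~318, which I'll use to locate the head along the tray's y.

Run:
```python
from hh import *
c=dict(np.load("w8.npz"));W=c["W"];X=cloud(c,W)*1000
for r in range(296,350,3):
    p=X[r,274:290];hs=c["pixels"][r,274:290].mean(0).round();q=p.mean(0)[:2]-[543.4,-20.6]
    a=np.radians(5);print(r,hs,"ty %.1f z %.1f"%(-np.sin(a)*q[0]+np.cos(a)*q[1],p[:,2].mean()))
```

```text
296 [ 78. 119. 152.] ty -88.0 z 126.4
299 [ 78. 119. 152.] ty -89.7 z 126.5
302 [ 78. 118. 151.] ty -91.6 z 126.1
305 [ 76. 116. 148.] ty -93.0 z 126.5
308 [ 77. 117. 149.] ty -94.8 z 126.4
311 [ 71. 109. 138.] ty -97.0 z 125.7
314 [47. 45. 44.] ty -98.5 z 126.0
317 [48. 47. 46.] ty -98.6 z 128.4
320 [67. 66. 66.] ty -99.4 z 129.8
323 [73. 72. 71.] ty -100.5 z 130.5
326 [73. 68. 70.] ty -102.4 z 130.4
329 [72. 68. 69.] ty -104.0 z 130.5
332 [73. 70. 70.] ty -105.9 z 130.2
335 [74. 70. 71.] ty -107.6 z 130.3
338 [74. 70. 71.] ty -109.3 z 130.5
341 [74. 71. 71.] ty -104.7 z 138.3
344 [74. 72. 72.] ty -112.7 z 130.7
347 [49. 46. 46.] ty -78.2 z 173.8
```

{"api": "send_rows", "payload": {"increments": [{"translation": [-0.001, 0.0027, 0.02], "spin": 0, "jaw": 0.01}, {"translation": [-0.001, 0.0027, 0.04], "spin": 0, "jaw": 0.01}, {"translation": [-0.001, 0.0027, 0.054], "spin": 0, "jaw": 0.01}, {"translation": [-0.001, 0.0027, 0.061], "spin": 0, "jaw": 0.01}, {"translation": [-0.001, 0.0027, 0.063], "spin": 0, "jaw": 0.01}, {"translation": [-0.001, 0.0027, 0.063], "spin": 0, "jaw": 0.01}, {"translation": [-0.001, 0.0027, 0.063], "spin": 0, "jaw": 0.01}]}}

```text
t: 14.73
tool_pos: [0.5811, -0.0948, 0.0511]
eef_rot: [0.676, 0.737, 0.0, 0.0]
wrist_force: [0.4, 0.6, -2.6]
grip_width: 0.0164
grasp_force: 59.1
```

```bash
python3 - <<'E'
from hh import *
s,c,W=wrist("w9");delta(s,580.1,-96.1,35,5);held(c,W,42,95)
X=cloud(c,W)*1000
for r in range(305,332,3):
    p=X[r,274:290];q=p.mean(0)[:2]-[543.4,-20.6]
    a=np.radians(5);print(r,"ty %.1f z %.1f"%(-np.sin(a)*q[0]+np.cos(a)*q[1],p[:,2].mean()))
# cradle and saddle relative
for n in("top","scene"):
    c=capture(n);cv2.imwrite(f"pics/{n}9.png",c["pixels"]);held(c,None,50,90)
E
python3 -c "
import cv2,numpy as np
a=cv2.imread('pics/scene9.png')[150:300,150:350];cv2.imwrite('pics/sc9.png',cv2.resize(a,(800,600),interpolation=cv2.INTER_CUBIC))"
```

```text
at [581.1 -94.8  51.1] heading 4.99 j6 69.0 shift [-0.0012 -0.0011  0.0161] spin -0.01 t 14.73 F [ 0.4  0.6 -2.6] w 0.0164
handle ty range [-49.60472766  38.37891179] tx at -76,101 [30.66171646 30.69685564] top z at -76,101 [64.34403145 64.5099655 ]
head 1871 ty [-114.88347101  -92.27283632] tx [18.40461    42.96107631] z [63.81213025 68.08104834 69.02800718]
305 ty -94.0 z 64.6
308 ty -95.7 z 64.5
311 ty -97.9 z 63.9
314 ty -99.5 z 64.0
317 ty -99.7 z 66.3
320 ty -100.2 z 67.9
323 ty -101.7 z 68.2
326 ty -103.2 z 68.6
329 ty -98.9 z 76.6
handle ty range [ 95.76631424 124.18751539] tx at -76,101 [51.59693691 31.51408037] top z at -76,101 [44.11044548 63.20751853]
handle ty range [-49.59027836 125.78335991] tx at -76,101 [34.96218218 35.25134049] top z at -76,101 [61.41103765 62.23567719]
head 123 ty [-123.26415088  -98.81801553] tx [40.6128507  73.17981074] z [53.74043011 63.76123227 68.52830839]
```

View pics/sc9.png

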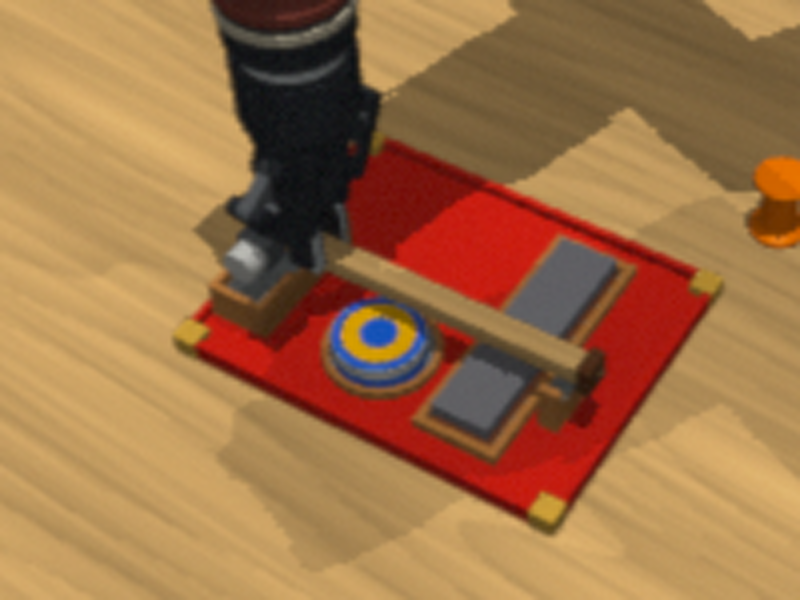

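The crop shows the hammer hovering above the cradle (270,290) and the saddle (560,400), aligned with both. The offsets are under 1 mm, so I'll lower gently.

{"api": "send_rows", "payload": {"increments": [{"translation": [0, -0.0005, 0.005], "spin": 0, "jaw": 0.01}, {"translation": [0, -0.0005, 0.009], "spin": 0, "jaw": 0.01}, {"translation": [0, -0.0005, 0.012], "spin": 0, "jaw": 0.01}, {"translation": [0, -0.0005, 0.014], "spin": 0, "jaw": 0.01}, {"translation": [0, -0.0005, 0.0155], "spin": 0, "jaw": 0.01}, {"translation": [0, -0.0005, 0.0155], "spin": 0, "jaw": 0.01}, {"translation": [0, -0.0005, 0.0155], "spin": 0, "jaw": 0.01}]}}

```text
t: 15.47
tool_pos: [0.58, -0.0945, 0.0347]
eef_rot: [0.676, 0.737, -0.0, 0.0]
wrist_force: [-0.2, 1.0, -2.8]
grip_width: 0.0164
grasp_force: 59.2
```

Run:
```python
from hh import *
s,c,W=wrist("w10");delta(s,580.1,-96.1,35,5);held(c,W,38,70)
```

```text
at [580.  -94.5  34.7] heading 5.01 j6 69.0 shift [-0.0016 -0.0001 -0.0003] spin 0.01 t 15.47 F [-0.2  1.  -2.8] w 0.0164
handle ty range [-49.72767945  38.84643394] tx at -76,101 [29.67939911 29.66951695] top z at -76,101 [47.98735775 48.24417978]
head 1851 ty [-114.31703162  -92.36573113] tx [17.44642922 42.0396124 ] z [47.49601609 51.76528821 52.69411709]
```

Still carrying the weight and within about 1 mm of the floors, so I'll release and retreat.

{"api": "send_rows", "payload": {"increments": [{"translation": [0, 0, 0.0005], "spin": 0, "jaw": 0.01}, {"translation": [0, 0, 0.0005], "spin": 0, "jaw": 0.04}, {"translation": [0, 0, 0.0005], "spin": 0, "jaw": 0.04}, {"translation": [0, 0, 0.0005], "spin": 0, "jaw": 0.04}, {"translation": [0, 0, -0.005], "spin": 0, "jaw": 0.045}, {"translation": [0, 0, -0.03], "spin": 0, "jaw": 0.05}, {"translation": [0, 0, -0.07], "spin": 0, "jaw": 0.05}, {"translation": [0, 0, -0.11], "spin": 0, "jaw": 0.05}, {"translation": [0, 0, -0.15], "spin": 0, "jaw": 0.05}, {"translation": [0, 0, -0.18], "spin": 0, "jaw": 0.05}, {"translation": [0, 0, -0.18], "spin": 0, "jaw": 0.05}, {"translation": [0, 0, -0.18], "spin": 0, "jaw": 0.05}]}}

```text
t: 16.52
tool_pos: [0.5813, -0.0948, 0.2174]
eef_rot: [0.676, 0.737, 0.001, 0.002]
wrist_force: [-0.4, -0.0, -1.2]
grip_width: 0.0499
grasp_force: 0.0
```

Run:
```python
from hh import *
s,c,W=wrist("w11");print(s["t"],s["tool_pos"],s["wrist_force"]);held(c,W,38,70)
c=capture("scene");cv2.imwrite("pics/sc11.png",cv2.resize(c["pixels"][130:340,110:390],(800,600),interpolation=cv2.INTER_CUBIC))
X=cloud(c);z=X[...,2]
for k in comps((z>.045)&(z<.12)&(X[...,0]>.2)&(X[...,0]<.85)&(abs(X[...,1])<.6),60): print(px(k).mean(0).round(),rect(X[k&(z>np.percentile(z[k],90)-.005)][:,:2]))
```

```text
16.5167 [ 0.58130396 -0.09483683  0.21740588] [-0.3646197  -0.01950273 -1.1610002 ]
handle ty range [-49.37541763 106.5289407 ] tx at -76,101 [30.17097429 29.86964014] top z at -76,101 [48.46697406 47.04201741]
head 1741 ty [-129.46704012  -93.00819752] tx [-9.24091364 69.73997686] z [44.39882906 51.15408128 52.71296944]
[132. 198.] (array([ 694.3, -328.5]), array([45.8, 48.7]), np.float32(46.45))
[345. 195.] (array([351.9, 110.1]), array([36.1, 39.1]), np.float32(8.65))
[249. 223.] (array([562.9, -21.4]), array([ 76. , 250.6]), np.float32(102.78))
[314. 333.] (array([739.5, 261.9]), array([47.5, 48.1]), np.float32(124.47))
```

View pics/sc11.png

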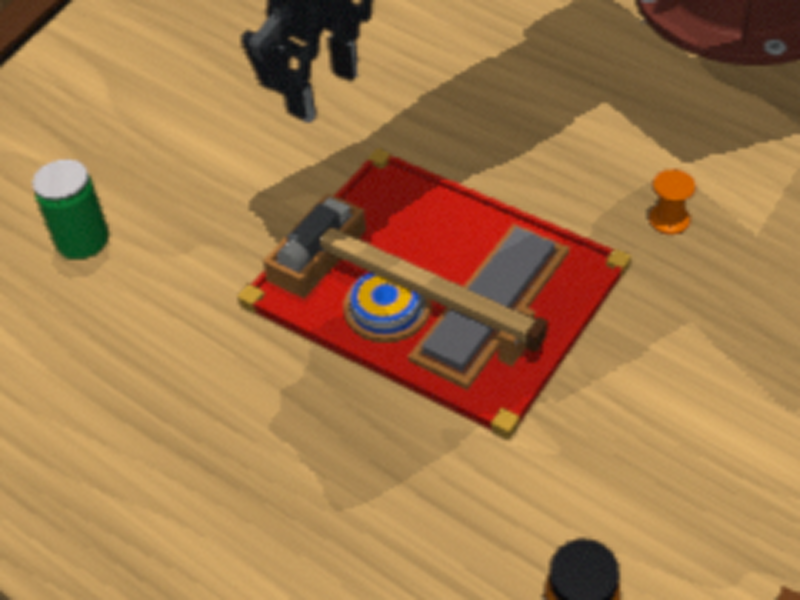

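The hammer lies in the cradle (315,240) and the saddle (515,345), the stone and tin are below it, and the bystanders haven't moved. One last check on levelness, then I'll hand in.

Run:
```python
from hh import *
c=dict(np.load("w11.npz"));X=cloud(c,c["W"])*1000
a=np.radians(5);q=X[...,:2]-[543.4,-20.6];tx=q@[np.cos(a),np.sin(a)];ty=q@[-np.sin(a),np.cos(a)];z=X[...,2]
for y in(-112,-80,-45,0,40,75,100): 
    k=(abs(tx-30)<6)&(abs(ty-y)<5)&(z>38)&(z<70);print(y,k.sum(),np.median(z[k]))
ok=abs(np.median(z[(abs(tx-30)<6)&(abs(ty-75)<5)&(z>38)])-48.3)<1.5
print(ok, finish_job() if ok else "")
```

```text
-112 92 52.15142226405969
-80 98 48.068143040022605
-45 107 48.086292375790876
0 132 48.14937514894757
40 132 48.06373526271693
75 137 48.217994814016066
100 156 48.17241640144204
the job is handed in; nothing more can be done
True None
```

The stone and the tin are flat in their pockets, and the hammer went in last, level in the cradle and saddle. Everything is released, the jar, spool and can are where they stood, and the job was handed in at about 16.6 s of the 69 s allowed.

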